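# Wedge a sharpening stone tight in its holder

### The arm

A 6-joint arm with a two-finger parallel gripper is mounted at the origin on a cart in front of the work surface, level with it; the furniture and walls round the work are solid. World frame = base frame: x ahead of the robot, y to its left, z up, the work surface at z = 0. Lengths are in m, angles in rad, forces in N, time in s.
With the tool pointing down it reaches from about 0.425 to 0.95 m from the base axis. Payload 3.5 kg.
Tool frame: the origin (TCP) lies between the finger pads; the fingertips stand 14 mm ahead of it and the grasp point (between the pads) lies 5 mm behind it; z points along the fingers, y is the line along which they close (so a half turn about z gives the same grasp; the last joint's range is limited). The gripper opens to 85 mm and grips with 20 to 120 N. Pads are 22 mm wide; open, the fingers measure 114 mm over their backs; the gripper's body (76 mm by 85 mm) begins 54 mm behind the grasp point. The pads swing forward as they close: fully open they stand 13 mm farther back than shut.
Start: joints at [-1.287, 0.286, 1.577, -0, 1.279, -0.15], TCP at [0.284, -0.612, 0.245] pointing down, gripper open.
Joint ranges: [-2.77, 2.77], [-0.9, 2.22], [0.21, 2.48], [-1.53, 4.67], [0.24, 2.81], [-2.84, 2.84]. Speed limits (rad/s): [2.79, 2.79, 3.14, 3.14, 3.14, 3.14].

### API

Orientations are given as a unit quaternion [x, y, z, w].
In Python, from plant import * gives the robot as it stands.
- The arm moves only by the tool step_arm, never from a script. Its argument "commands" is a list of rows, each an object of numbers: "gripper": the gripper's target within -1 to 1 (shut at 1, half-way at 0, fully open at -1); "x", "y", "z": the shift along the tool's x, y, z in mm; "spin": the turn about the tool's z in degrees. A call has exactly 10 rows; each row shifts and turns the commanded pose from where the row before left it, along the tool's axes as they then stand; what a row does not reach is not made up. A row lasts 1/10 s, in which the tool goes at most 50 mm and 8.59 degrees, less where a joint would pass 70% of its speed; a pose out of reach is approached as far as the arm can. A call with a gripper value outside its range is refused whole. The fingers move at their own pace and stop on an object; "force" is the grip in N (left out, the last holds). Time passes only in rows, so rows that do not move let the fingers close, or fill a call up. It gives the time, the measured TCP pose, the force, the opening and the grip force at its end, in the units of the state.
- get_state(): the state, without advancing time (a new reading comes with each control period).
- read_camera(name): name is "scene" or "top" or "wrist"; returns a dict with "color" (384x512x3 uint8, red, green, blue), "z_map" (384x512 float32, m along the optical axis (not along the pixel's ray), 0 where there is no reading), "fx", "fy", "cx", "cy" (pixels), "eye" and "attitude" of the camera in the world; the wrist camera has in their place "mount" (4x4, takes a point from camera to tool coordinates, whose origin is the TCP and whose axes are the flange's). Camera axes: x right, y up, looking along -z (the intrinsics and any distortion apply to the point x, -y, -z); pixel columns grow to the right and rows downward; lengths in m; the calibration is good to about 2 mm. A picture is of the moment at which its call begins: read the wrist's pose just before it.
- sign_off(): hands the job in; it is judged then, once.
The state is a dict: "time": time; "qpos": joint angles; "dq": joint speeds; "joint_efforts": joint torques, N m; "eef_pos": TCP position; "tcp_rot": TCP orientation; "contact_force": force on the tool from outside, world axes, zero at the start; "wrist_torque": the same for the moment, N m; "opening": opening from 0.0 (shut) to 1.0 (fully open); "finger_force": force on a finger pad.
Only numpy, scipy, OpenCV 4.12 (cv2) and the standard library are available. Lean on these libraries where they do the work, as an engineer would, in place of code of your own. Each camera call takes 0.05 s, during which the arm holds its last target. There are 200 camera calls.

### The job

Clamp the sharpening stone in its wooden holder so that knives can be sharpened on it. Slide the stone along its bed until it is home against the rubber-faced end stop, lay the loose steel wedge flat, thin end first from the wider side (towards the robot), in the slot that this opens between the stone and the slanting bar, and let go of it. Then tap or press the wedge in by its thick end, with closed fingers, until it takes a firm push of about 20 N without going further and so stays locked tight; do not push harder than about 25 N, and leave the other things alone.

Things in the scene. Friction and masses are not known exactly. Their poses are not given: they have to be found in the camera images.
- holder: Dark wooden sharpening-stone holder, immovable: board 140 (x) x 216 (y) x 20 mm high. Origin: centre of its underside; the wedge is driven to +x, the stone slides along y. Stone lies on the board (bed at z=20) between low lips (inner faces x=+/-26.5, 8 high, y=-40 to 60). At +y the end stop (30 high, rubber face at y=+70), at -y the slanting bar.
- slot (a point): Point on the bed at x=0, y=-76.25 of the holder, axes as the holder's: where the slanting bar's face should be. Bar: 66 mm long, 20 thick, 30 high, fixed, but screwed on only within +/-2.5 mm along y (not measured). Its upright face nears the stone towards +x by 1 mm in 8. The wedge slot lies between it and the stone's -y end, open at both sides and above.
- stone: Loose sharpening stone, 50 (x) x 130 (y) x 28 mm high, 0.45 kg, grey below, pale above, 1.5 mm play at each lip. Origin: centre of its underside; axes as the holder's. Starts 6 to 9 mm short of the end stop; touching the pad, its origin is at holder y=+5 (its -y end at y=-60). Grip it across its 50 mm width above the lips. Brittle: over about 25 N on the wedge may crack it.
- stop_pad: Rubber pad on the end stop, 52 x 6 x 24 mm; origin at the centre of its underside, 3 mm behind its face. It yields about 1 mm for each 20 N along +y of the holder.
- wedge: Loose plain steel wedge, 108 mm long, 26 high, 0.42 kg, lying flat. Origin: centre of its underside; x points to the thin end. Parallel head, 22.5 mm wide (y=+/-11.25), from x=-54 to -30, to grip it by. From x=-30 to 54 it tapers to 12 mm: +y side straight at y=11.25 (goes against the stone), -y side slants 1 in 8 (against the bar).
- wedge_tail (a point): Centre of the wedge's thick end face, 13 mm above its underside: push here along the wedge's +x. With the stone home the wedge binds with its origin between x=-40 and 0 of the holder (y about -71), depending on the bar; then each further mm adds about 2 N, and friction (about 0.42) keeps it there. About 20 N sets it tight.
- mug_1: Green mug, 82 x 112 x 89 mm, a bystander at the right. Origin: centre of its underside.
- spice_jar_1: Spice jar, 46 x 46 x 106 mm, a bystander beyond the work. Origin: centre of its underside.
- spice_jar_2: Spice jar, 42 x 42 x 106 mm, a bystander beyond the work. Origin: centre of its underside.
Not all that is in view belongs to the job. Of the things that look like the stone, the largest one is meant.

How it is judged:
On the way, in this order (a step that is already met when the one before it is completed fails the run):
1. the stone is slid home against the end stop (within 2 mm) and lies flat (y of stone in the frame of holder above 0.003 m and z of stone in the frame of holder between 0.0175 and 0.0225 m), for 0.2 s.
2. the wedge lies flat in the slot, thin end first, between stone and bar, let go of by the fingers (all of step 1 and x of wedge in the frame of holder between -0.075 and 0.012 m and y of wedge in the frame of holder between -0.082 and -0.064 m and z of wedge in the frame of holder between 0.0165 and 0.0235 m and angle between the x axis of wedge and the x axis of holder, either way round below 0.2 rad and x of wedge_tail in the frame of holder below -0.036 m and angle between wedge's own z axis and vertical below 0.12 rad and contact force between the fingers and wedge below 0.1 N), for 0.2 s.
At the end, for the whole second after the job is handed in: The stone lies flat, home on the end stop (within 2 mm or pressed into it); the wedge lies flat in the slot, thin end towards the holder's +x (within 0.2 rad); both at rest and nobody pushing, the wedge presses on the stone with over 5 N and the stone on the pad with over 4 N (all of step 1 and x of wedge in the frame of holder between -0.075 and 0.012 m and y of wedge in the frame of holder between -0.082 and -0.064 m and z of wedge in the frame of holder between 0.0165 and 0.0235 m and angle between the x axis of wedge and the x axis of holder, either way round below 0.2 rad and x of wedge_tail in the frame of holder below -0.036 m and angle between wedge's own z axis and vertical below 0.12 rad and contact force between wedge and stone above 5 N and contact force between stone and stop_pad above 4 N and linear speed of each of wedge, stone below 0.01 m/s); the robot touches nothing.
It fails at once if the stone is pressed on the end stop with more than 30 N (it cracks) (contact force between stone and stop_pad above 30 N).
It fails at once if a bystander (mug, spice jars) is moved more than 20 mm (distance of any of mug_1, spice_jar_1, spice_jar_2 from where it was at the start of the episode above 0.02 m).
It also fails if it takes over 64 s, if anything falls off the work surface, if the arm or the gripper's body presses on something with over 40 N, if the wrist force passes 120 N, or if a joint passes its speed limit or range.

## Working session

There is one attempt and no reset: what is moved stays moved. The work goes in short steps, Python scripts to look and compute and a tool call to move; the robot and the scene stay as the last step left them, time stands still between calls to the robot, and variables do not carry over. Pictures are saved under pics/ and viewed, at most 10 in all, crops included, and the job is handed in when it is done.

Besides the shell and the picture viewer there is one more tool, called after "Emit:" in YAML: its name, and indented under it one key for each argument. step_arm: Moves the arm, as the interface text tells. Its arguments: {"type":"object","properties":{"commands":{"type":"array"},"force":{"type":"number"}},"required":["commands"]}

```bash
mkdir -p pics; ls
cat > h.py <<'E'
from plant import *
import numpy as np, cv2
from scipy.spatial.transform import Rotation as R
def pts(c, T=None):
    """world xyz per pixel"""
    z=c["z_map"]; v,u=np.mgrid[:z.shape[0],:z.shape[1]]
    p=np.stack([(u-c["cx"])/c["fx"]*z,-(v-c["cy"])/c["fy"]*z,-z],-1)
    if "mount" in c:
        s=T; M=np.array(c["mount"]); p=p@M[:3,:3].T+M[:3,3]
        return p@R.from_quat(s["tcp_rot"]).as_matrix().T+s["eef_pos"]
    a=np.array(c["attitude"]); r=a if a.shape==(3,3) else R.from_quat(a).as_matrix()
    return p@r.T+np.array(c["eye"])
def save(c,n): cv2.imwrite("pics/"+n,c["color"][:,:,::-1])
E
python3 - <<'E'
from h import *
s=get_state(); print({k:np.round(v,3).tolist() for k,v in s.items()})
for n in("top","scene"):
    c=read_camera(n); save(c,n+"0.png"); np.savez(n+"0.npz",p=pts(c),c=c["color"]); print(n,c["fx"],c["cx"],c["eye"],c["attitude"],[k for k in c])
a=cv2.imread("pics/top0.png");b=cv2.imread("pics/scene0.png")
cv2.imwrite("pics/top0b.png",cv2.resize(a,(800,600)))
E
```

```text
pics
{'time': 0.0, 'qpos': [-1.287, 0.287, 1.578, -0.0, 1.279, -0.15], 'dq': [0.001, -0.001, -0.0, 0.001, -0.0, -0.001], 'joint_efforts': [-0.0, -40.599, -29.262, -0.0, 0.006, -0.0], 'eef_pos': [0.284, -0.612, 0.244], 'tcp_rot': [0.977, 0.215, -0.0, -0.001], 'contact_force': [-0.762, 0.274, -0.154], 'wrist_torque': [-0.004, 0.004, 0.044], 'finger_force': 0.0, 'opening': 0.998}
top 469.60292026988776 260.03538219761543 [-0.14628937  0.19147535  1.38494049] [-0.14244117  0.19877454  0.77443345 -0.58348268] ['color', 'z_map', 'fx', 'fy', 'cx', 'cy', 'eye', 'attitude']
scene 390.16066049822507 253.85491255634167 [0.04920979 0.69865554 0.92674795] [-0.11808871  0.35685263  0.87574614 -0.30295207] ['color', 'z_map', 'fx', 'fy', 'cx', 'cy', 'eye', 'attitude']
```

View pics/top0b.png

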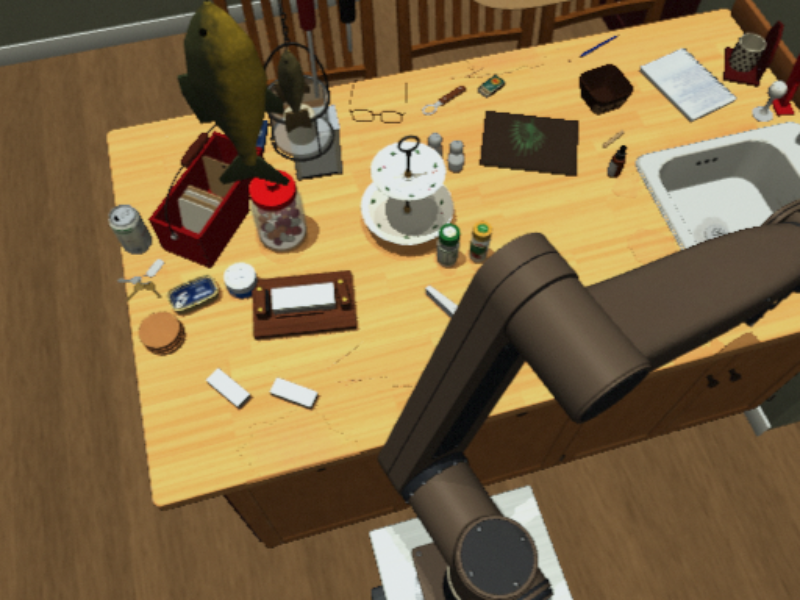

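View pics/scene0.png

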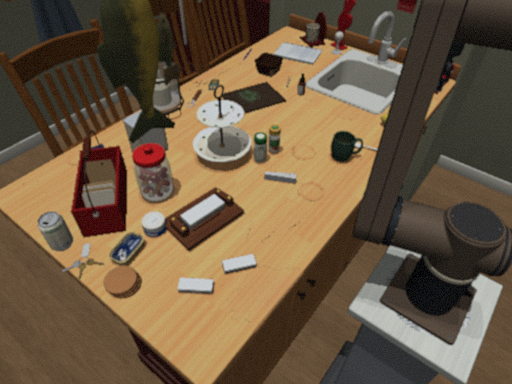

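The top view shows the holder with its stone at about (302,300) in the enlarged picture. Stone lookalikes are the loose white bars at (228,388) and (294,393); in the scene view these are (196,286) and (239,264), and the stone is at (203,211). The wedge is at scene (280,177), partly hidden behind the arm in the top view. I choose the bar in the holder, which is the largest. Next I'll measure it and check a close crop.

Run:
```python
from h import *
S=np.load("scene0.npz");T=np.load("top0.npz")
for nm,D,box in(("scene",S,(160,180,250,250)),("top",T,(155,165,235,222))):
    p=D["p"];x0,y0,x1,y1=box;q=p[y0:y1,x0:x1].reshape(-1,3)
    print(nm,"table z",np.median(p[250 if nm=="scene" else 230,250 if nm=="scene" else 220:270,2]))
    for lo,hi in((.012,.024),(.024,.032),(.04,.046),(.046,.058)):
        m=(q[:,2]>lo)&(q[:,2]<hi); 
        if m.sum()<10: print(lo,m.sum()); continue
        r=cv2.minAreaRect((q[m,:2]*1000).astype(np.float32)); print(lo,m.sum(),np.median(q[m,2]),r)
    for u,v in ((203,211),) if nm=="scene" else ((193,190),): print(p[v,u])
for nm,D,box in(("wedge scene",S,(255,165,305,190)),("barA",S,(215,250,262,280)),("barB",S,(172,272,220,298)),("wedge top",T,(265,175,300,215))):
    x0,y0,x1,y1=box;q=D["p"][y0:y1,x0:x1].reshape(-1,3);m=(q[:,2]>.02-.012*('bar' in nm))&(q[:,2]<.04)
    print(nm,m.sum(),np.median(q[m,2]),cv2.minAreaRect((q[m,:2]*1000).astype(np.float32)))
a=cv2.imread("pics/scene0.png")[160:260,150:310];b=cv2.imread("pics/top0.png")[160:260,150:310]
cv2.imwrite("pics/crop1.png",np.hstack([cv2.resize(i,None,fx=2.5,fy=2.5,interpolation=2) for i in(a,b)]))
for n,uv in(("mug",(345,147)),("j1",(260,148)),("j2",(274,138))): print(n,S["p"][uv[1],uv[0]])
```

```text
scene table z -0.0012437734866664885
0.012 1359 0.020377829951239712 ((696.6376953125, 176.91978454589844), (236.54481506347656, 240.7848358154297), 81.9566879272461)
0.024 257 0.027990216662399203 ((695.671142578125, 179.83834838867188), (229.70489501953125, 233.3595733642578), 80.40071105957031)
0.04 194 0.043481673457511194 ((684.1865234375, 194.37509155273438), (212.79458618164062, 182.77476501464844), 14.225103378295898)
0.046 818 0.049192753661913224 ((711.8035888671875, 164.7716522216797), (198.00413513183594, 193.44235229492188), 81.70503234863281)
[0.63616709 0.17942293 0.05012238]
top table z -0.0007404217703138594
0.012 1174 0.019994807173876916 ((649.9400634765625, 183.9954071044922), (237.28134155273438, 145.94021606445312), 81.04380798339844)
0.024 356 0.025966381964551144 ((647.8507690429688, 183.93856811523438), (235.30165100097656, 142.77610778808594), 80.4957046508789)
0.04 236 0.04390901092311217 ((656.5225219726562, 197.5330810546875), (250.90863037109375, 116.94673919677734), 61.3555793762207)
0.046 691 0.049972121722176244 ((651.0827026367188, 187.9703369140625), (234.82861328125, 115.74888610839844), 65.53561401367188)
[0.64657755 0.17473434 0.0451392 ]
wedge scene 161 0.02583610844667994 ((563.9910278320312, -115.58790588378906), (105.89778137207031, 26.500709533691406), 30.828065872192383)
barA 418 0.019509830493374347 ((453.0964660644531, 236.20437622070312), (89.52973175048828, 38.034996032714844), 53.694374084472656)
barB 477 0.019827450610643726 ((499.134765625, 361.1357727050781), (89.72514343261719, 37.449615478515625), 35.28852081298828)
wedge top 116 0.02592823452729709 ((573.387939453125, -112.67570495605469), (82.68142700195312, 21.74869155883789), 27.65732192993164)
mug [ 0.43822735 -0.32246992  0.07551092]
j1 [ 0.66742979 -0.1415966   0.06974088]
j2 [ 0.65802476 -0.21022197  0.07568215]
```

View pics/crop1.png

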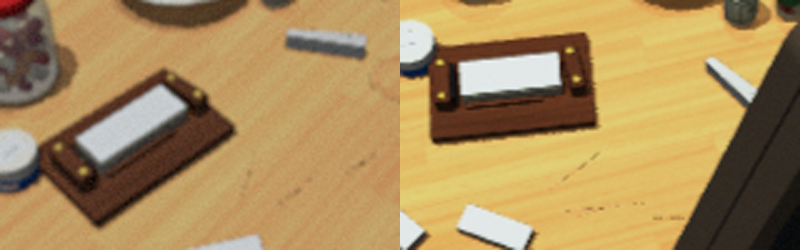

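The crops confirm the largest white bar sits in the dark holder between two brass-screwed blocks, with the wedge lying loose at the right. I'll move over the wedge and look from there.

Emit:
step_arm:
  commands:
    - {"x": 30, "y": -25, "z": -5, "gripper": -1}
    - {"x": 40, "y": -30, "z": -5, "gripper": -1}
    - {"x": 40, "y": -30, "z": -5, "gripper": -1}
    - {"x": 40, "y": -30, "z": -5, "gripper": -1}
    - {"x": 40, "y": -30, "z": -5, "gripper": -1}
    - {"x": 40, "y": -30, "z": -5, "gripper": -1}
    - {"x": 40, "y": -30, "z": -5, "gripper": -1}
    - {"x": 40, "y": -30, "z": -5, "gripper": -1}
    - {"x": 40, "y": -30, "z": -5, "gripper": -1}
    - {"x": 30, "y": -30, "z": -5, "gripper": -1}

```text
invalid input
```

Run:
```python
from h import *
s=get_state();c=read_camera("wrist");save(c,"w1.png");p=pts(c,s);np.savez("w1.npz",p=p,c=c["color"])
print(s["time"],s["eef_pos"],s["tcp_rot"],s["contact_force"],np.round(c["mount"],3).tolist(),c["fx"])
m=((p[...,2]>.021)&(p[...,2]<.031)&(c["z_map"]>0)).astype(np.uint8)
n,l,st,ce=cv2.connectedComponentsWithStats(m)
for i in range(1,n):
    if st[i,4]>150: print(st[i],cv2.minAreaRect((p[l==i][:,:2]*1000).astype(np.float32)),np.median(p[l==i][:,2]))
```

```text
0.1 [ 0.28359016 -0.61189538  0.24403942] [ 9.76565371e-01  2.15218202e-01 -5.43895937e-05 -1.09464921e-03] [ 0.23462997  0.41881999 -0.14703623] [[-0.0, 0.955, 0.298, 0.076], [1.0, 0.0, 0.001, -0.002], [0.001, 0.298, -0.955, -0.128], [0.0, 0.0, 0.0, 1.0]] 291.814368794997
```

View pics/w1.png

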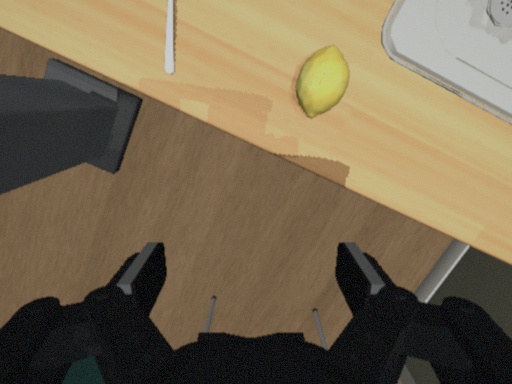

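The move was refused, so this picture was taken from the start pose: counter edge, lemon at (323,80) and the sink. I'll retry with all fields in every row.

Emit:
step_arm:
  commands:
    - {"x": 30, "y": -25, "z": -5, "spin": 0, "gripper": -1}
    - {"x": 40, "y": -30, "z": -5, "spin": 0, "gripper": -1}
    - {"x": 40, "y": -30, "z": -5, "spin": 0, "gripper": -1}
    - {"x": 40, "y": -30, "z": -5, "spin": 0, "gripper": -1}
    - {"x": 40, "y": -30, "z": -5, "spin": 0, "gripper": -1}
    - {"x": 40, "y": -30, "z": -5, "spin": 0, "gripper": -1}
    - {"x": 40, "y": -30, "z": -5, "spin": 0, "gripper": -1}
    - {"x": 40, "y": -30, "z": -5, "spin": 0, "gripper": -1}
    - {"x": 40, "y": -30, "z": -5, "spin": 0, "gripper": -1}
    - {"x": 30, "y": -30, "z": -5, "spin": 0, "gripper": -1}
  force: 20

```text
time: 1.15
eef_pos: [0.5044, -0.1845, 0.2951]
tcp_rot: [0.976, 0.216, 0.0, -0.0]
contact_force: [0.4, -0.2, -0.1]
opening: 1.001
finger_force: 0.0
```

```bash
cat > look.py <<'E'
from h import *
import sys
def look(n):
    s=get_state();c=read_camera("wrist");save(c,n+".png");p=pts(c,s);np.savez(n+".npz",p=p,c=c["color"],z=c["z_map"])
    print(s["time"],np.round(s["eef_pos"],4),np.round(s["tcp_rot"],4),np.round(s["contact_force"],2),s["opening"])
    return s,c,p
def comps(p,z,lo,hi,mn=150):
    m=((p[...,2]>lo)&(p[...,2]<hi)&(z>0)).astype(np.uint8)
    n,l,st,ce=cv2.connectedComponentsWithStats(m)
    for i in range(1,n):
        if st[i,4]>mn: print(lo,st[i],cv2.minAreaRect((p[l==i][:,:2]*1000).astype(np.float32)),np.median(p[l==i][:,2]))
if __name__=="__main__":
    s,c,p=look(sys.argv[1]); comps(p,c["z_map"],.018,.031); comps(p,c["z_map"],.043,.055)
E
python3 look.py w2
```

```text
1.15 [ 0.5044 -0.1845  0.2951] [ 9.765e-01  2.156e-01  1.000e-04 -1.000e-04] [ 0.36 -0.16 -0.11] 1.0007666220118852
0.018 [ 41   0  49  26 646] ((569.3336791992188, 94.955810546875), (27.153459548950195, 58.892642974853516), 24.90888214111328) 0.019616162602630854
0.018 [ 215   50   21   88 1238] ((562.6249389648438, -118.88871765136719), (107.86664581298828, 22.441974639892578), 26.587522506713867) 0.02547651633551118
0.043 [318 209  50  39 227] ((472.34814453125, -329.52716064453125), (27.754547119140625, 77.29239654541016), 63.63667297363281) 0.049430187982651835
```

View pics/w2.png

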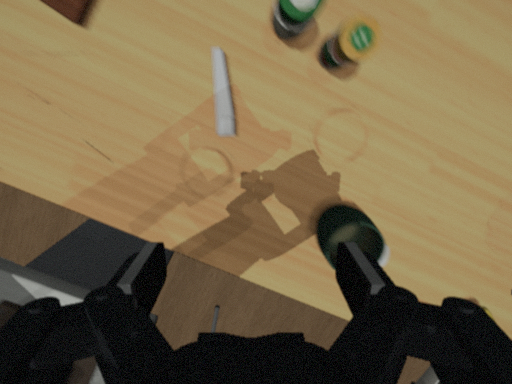

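The wedge is at (225,92), thin end up and away at (218,50), thick end at (228,132). The mug is at the right (350,238) and the jars at (298,15) and (350,45). Next I'll look at the holder from close by.

Emit:
step_arm:
  commands:
    - {"x": 45, "y": -20, "z": 0, "spin": 0, "gripper": -1}
    - {"x": 45, "y": -20, "z": 0, "spin": 0, "gripper": -1}
    - {"x": 45, "y": -20, "z": 0, "spin": 0, "gripper": -1}
    - {"x": 45, "y": -20, "z": 0, "spin": 0, "gripper": -1}
    - {"x": 0, "y": 0, "z": 0, "spin": -8.5, "gripper": -1}
    - {"x": 0, "y": 0, "z": 0, "spin": -8.5, "gripper": -1}
    - {"x": 0, "y": 0, "z": 0, "spin": -8.5, "gripper": -1}
    - {"x": 0, "y": 0, "z": 0, "spin": -8.5, "gripper": -1}
    - {"x": 0, "y": 0, "z": 0, "spin": -8.5, "gripper": -1}
    - {"x": 0, "y": 0, "z": 0, "spin": -8.5, "gripper": -1}
  force: 20

```text
time: 2.2
eef_pos: [0.6331, -0.0388, 0.2945]
tcp_rot: [0.787, 0.617, -0.0, -0.0]
contact_force: [-0.5, 0.7, -0.4]
opening: 0.997
finger_force: 0.0
```

```bash
python3 look.py w3; python3 -c "
import cv2;a=cv2.imread('pics/w3.png');cv2.imwrite('pics/w3b.png',cv2.resize(a,(800,600)))"
```

```text
2.2 [ 0.6331 -0.0388  0.2945] [ 7.869e-01  6.171e-01 -3.000e-04 -4.000e-04] [-0.46  0.75 -0.36] 0.9970079328221836
0.018 [ 24   0  32  14 222] ((427.5038146972656, 201.94100952148438), (14.12195110321045, 36.953956604003906), 74.41127014160156) 0.019244349169981967
0.018 [ 164    0  119   83 5585] ((636.1611328125, 114.65803527832031), (94.52686309814453, 139.2330780029297), 81.03551483154297) 0.019686291369081343
0.018 [ 342  127   77   88 2127] ((789.5838623046875, -87.01737976074219), (126.11551666259766, 71.95204162597656), 49.60908889770508) 0.030304412822310667
0.018 [188 192  59  55 894] ((562.534912109375, -118.28802490234375), (108.08069610595703, 22.265888214111328), 26.25522804260254) 0.02541073559522211
0.043 [ 198    0   47   43 1777] ((638.3880004882812, 128.92825317382812), (42.64192199707031, 49.96379089355469), 80.87755584716797) 0.04758450159281219
0.043 [ 198   43   57   29 1032] ((633.4655151367188, 89.40997314453125), (20.238414764404297, 65.63997650146484), 88.57945251464844) 0.04951860411060979
0.043 [ 314   94  149  152 3057] ((783.53466796875, -79.89717102050781), (208.00152587890625, 139.47447204589844), 47.789772033691406) 0.046188735446856366
```

View pics/w3b.png

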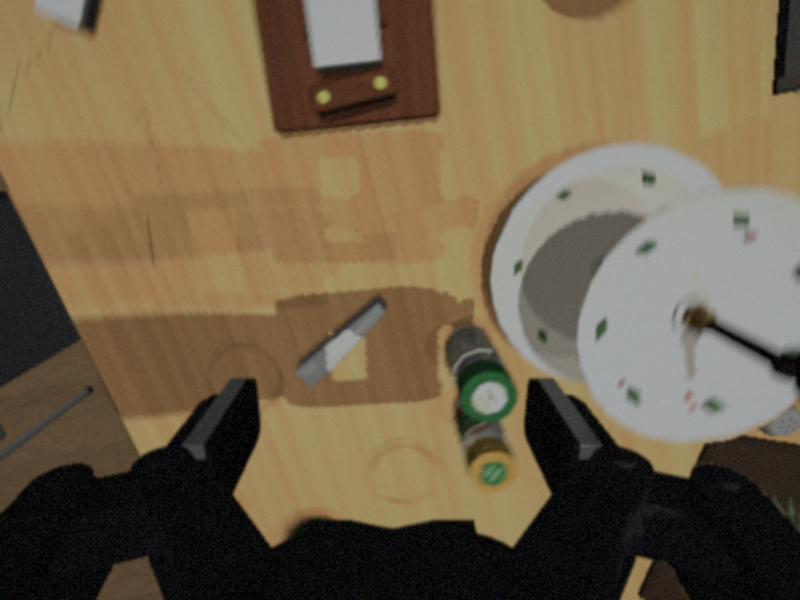

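The bar at (350,92) stands at the near (-y) end with its face slanting as described; the stone's -y end is at (345,65). The wedge is at (340,340) and the cake stand at right must be avoided. I'll square up to the holder for one better fit.

Emit:
step_arm:
  commands:
    - {"x": 10, "y": 0, "z": 5, "spin": -2.4, "gripper": -1}
    - {"x": 15, "y": 0, "z": 10, "spin": -2.4, "gripper": -1}
    - {"x": 15, "y": 0, "z": 10, "spin": 0, "gripper": -1}
    - {"x": 0, "y": 0, "z": 0, "spin": 0, "gripper": -1}
    - {"x": 0, "y": 0, "z": 0, "spin": 0, "gripper": -1}
    - {"x": 0, "y": 0, "z": 0, "spin": 0, "gripper": -1}
    - {"x": 0, "y": 0, "z": 0, "spin": 0, "gripper": -1}
    - {"x": 0, "y": 0, "z": 0, "spin": 0, "gripper": -1}
    - {"x": 0, "y": 0, "z": 0, "spin": 0, "gripper": -1}
    - {"x": 0, "y": 0, "z": 0, "spin": 0, "gripper": -1}
  force: 20

```text
time: 3.25
eef_pos: [0.6413, 0.0004, 0.2703]
tcp_rot: [0.762, 0.647, 0.0, 0.0]
contact_force: [0.1, 0.3, 0.2]
opening: 0.997
finger_force: 0.0
```

```bash
cat > fit.py <<'E'
from look import *
from scipy.optimize import least_squares
def fit(p,z,yaw):
    "extent in holder-aligned axes, at stone/bar/board heights"
    a=np.radians(yaw);ex=np.array([np.cos(a),np.sin(a)]);ey=np.array([-np.sin(a),np.cos(a)])
    return p[...,:2]@ex*1000,p[...,:2]@ey*1000
if __name__=="__main__":
    s,c,p=look(sys.argv[1]);z=c["z_map"]
    comps(p,z,.012,.031,400);comps(p,z,.040,.056,300)
    img=cv2.resize(c["color"][:,:,::-1][100:330,130:400],None,fx=2.5,fy=2.5);cv2.imwrite("pics/%sb.png"%sys.argv[1],img)
E
python3 fit.py w4
```

```text
3.25 [6.413e-01 4.000e-04 2.703e-01] [7.625e-01 6.470e-01 1.000e-04 1.000e-04] [0.11 0.29 0.24] 0.9967773039306849
0.012 [ 23   0  42  31 864] ((434.2014465332031, 215.27667236328125), (35.33106231689453, 36.28925323486328), 53.389095306396484) 0.018859008552670364
0.012 [ 169    0  123  110 8332] ((638.0467529296875, 127.61637115478516), (119.64848327636719, 140.98968505859375), 80.61285400390625) 0.019637440728541566
0.012 [ 339  172   95   83 2971] ((799.2301025390625, -90.28036499023438), (121.94652557373047, 93.20448303222656), 40.016056060791016) 0.03032351530283936
0.012 [ 178  222   64   53 1049] ((562.5479736328125, -117.76687622070312), (107.82254791259766, 22.35817527770996), 26.645965576171875) 0.025233438268596087
0.04 [ 205    0   48   74 3384] ((640.4447631835938, 143.65109252929688), (72.01716613769531, 49.6286506652832), 81.08872985839844) 0.04757689928201875
0.04 [372   0  57  26 349] ((822.4682006835938, 134.36953735351562), (11.71508502960205, 64.53565979003906), 60.56095886230469) 0.04817100924794998
0.04 [ 203   78   59   26 1062] ((633.4288940429688, 89.45489501953125), (19.987680435180664, 66.01596069335938), 88.36344146728516) 0.04945862559604658
0.04 [ 312  141  160  133 4111] ((791.4686279296875, -66.35826110839844), (208.24119567871094, 127.03291320800781), 25.86330795288086) 0.04482817580584833
```

View pics/w4b.png

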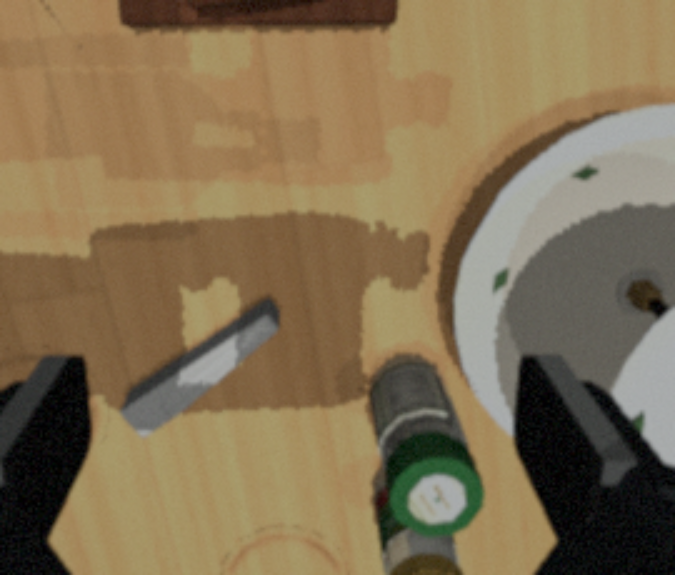

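The crop is dominated by the wedge (200,365), with the holder's near edge at the top (260,20) and the green jar at (430,490). Depth fits agree on a holder y axis at 81.1°, holder origin (0.6455, 0.175), stone centre (0.645, 0.1725), about 8 mm short of home, and wedge at (0.5625, -0.118). Now I'll go over the stone.

Emit:
step_arm:
  commands:
    - {"x": 30, "y": -3, "z": 10, "spin": -0.5, "gripper": -1}
    - {"x": 40, "y": -5, "z": 20, "spin": 0, "gripper": -1}
    - {"x": 40, "y": -5, "z": 25, "spin": 0, "gripper": -1}
    - {"x": 40, "y": -5, "z": 25, "spin": 0, "gripper": -1}
    - {"x": 20, "y": -5, "z": 30, "spin": 0, "gripper": -1}
    - {"x": 0, "y": 0, "z": 40, "spin": 0, "gripper": -1}
    - {"x": 0, "y": 0, "z": 30, "spin": 0, "gripper": -1}
    - {"x": 0, "y": 0, "z": 15, "spin": 0, "gripper": -1}
    - {"x": 0, "y": 0, "z": 5, "spin": 0, "gripper": -1}
    - {"x": 0, "y": 0, "z": 0, "spin": 0, "gripper": -1}
  force: 20

```text
time: 4.3
eef_pos: [0.6454, 0.1719, 0.0705]
tcp_rot: [0.76, 0.65, 0.0, 0.0]
contact_force: [-0.3, -0.1, 0.2]
opening: 1.001
finger_force: 0.0
```

Emit:
step_arm:
  commands:
    - {"x": 0, "y": 0, "z": 12, "spin": 0, "gripper": -1}
    - {"x": 0, "y": 0, "z": 10, "spin": 0, "gripper": -1}
    - {"x": 0, "y": 0, "z": 5, "spin": 0, "gripper": -1}
    - {"x": 0, "y": 0, "z": 0, "spin": 0, "gripper": 0.6}
    - {"x": 0, "y": 0, "z": 0, "spin": 0, "gripper": 0.6}
    - {"x": 0, "y": 0, "z": 0, "spin": 0, "gripper": 0.6}
    - {"x": 0, "y": 0, "z": 0, "spin": 0, "gripper": 0.6}
    - {"x": 0, "y": 0, "z": 0, "spin": 0, "gripper": 0.6}
    - {"x": 0, "y": 0, "z": 0, "spin": 0, "gripper": 0.6}
    - {"x": 0, "y": 0, "z": 0, "spin": 0, "gripper": 0.6}
  force: 30

```text
time: 5.3
eef_pos: [0.6455, 0.1722, 0.0438]
tcp_rot: [0.76, 0.65, 0.001, 0.0]
contact_force: [0.1, 0.2, 1.4]
opening: 0.577
finger_force: 34.2
```

Emit:
step_arm:
  commands:
    - {"x": 0.5, "y": 0, "z": 0, "spin": 0, "gripper": 0.6}
    - {"x": 0.5, "y": 0, "z": 0, "spin": 0, "gripper": 0.6}
    - {"x": 0.5, "y": 0, "z": 0, "spin": 0, "gripper": 0.6}
    - {"x": 0.5, "y": 0, "z": 0, "spin": 0, "gripper": 0.6}
    - {"x": 0.5, "y": 0, "z": 0, "spin": 0, "gripper": 0.6}
    - {"x": 0.5, "y": 0, "z": 0, "spin": 0, "gripper": 0.6}
    - {"x": 0.5, "y": 0, "z": 0, "spin": 0, "gripper": 0.6}
    - {"x": 0.5, "y": 0, "z": 0, "spin": 0, "gripper": 0.6}
    - {"x": 0.5, "y": 0, "z": 0, "spin": 0, "gripper": 0.6}
    - {"x": 0.5, "y": 0, "z": 0, "spin": 0, "gripper": 0.6}

```text
time: 6.3
eef_pos: [0.646, 0.1766, 0.0438]
tcp_rot: [0.759, 0.651, -0.0, 0.001]
contact_force: [-0.6, -4.1, 5.3]
opening: 0.574
finger_force: 34.5
```

Emit:
step_arm:
  commands:
    - {"x": 0.3, "y": 0, "z": 0, "spin": 0, "gripper": 0.6}
    - {"x": 0.3, "y": 0, "z": 0, "spin": 0, "gripper": 0.6}
    - {"x": 0.3, "y": 0, "z": 0, "spin": 0, "gripper": 0.6}
    - {"x": 0.3, "y": 0, "z": 0, "spin": 0, "gripper": 0.6}
    - {"x": 0.3, "y": 0, "z": 0, "spin": 0, "gripper": 0.6}
    - {"x": 0.3, "y": 0, "z": 0, "spin": 0, "gripper": 0.6}
    - {"x": 0.3, "y": 0, "z": 0, "spin": 0, "gripper": 0.6}
    - {"x": 0.3, "y": 0, "z": 0, "spin": 0, "gripper": 0.6}
    - {"x": 0, "y": 0, "z": 0, "spin": 0, "gripper": 0.6}
    - {"x": 0, "y": 0, "z": 0, "spin": 0, "gripper": 0.6}

```text
time: 7.3
eef_pos: [0.6465, 0.179, 0.0438]
tcp_rot: [0.759, 0.651, 0.0, 0.001]
contact_force: [-0.8, -3.8, 5.1]
opening: 0.577
finger_force: 34.5
```

Emit:
step_arm:
  commands:
    - {"x": 0.3, "y": 0, "z": 0, "spin": 0, "gripper": 0.6}
    - {"x": 0.3, "y": 0, "z": 0, "spin": 0, "gripper": 0.6}
    - {"x": 0.3, "y": 0, "z": 0, "spin": 0, "gripper": 0.6}
    - {"x": 0.3, "y": 0, "z": 0, "spin": 0, "gripper": 0.6}
    - {"x": 0, "y": 0, "z": 0, "spin": 0, "gripper": 0.6}
    - {"x": 0, "y": 0, "z": 0, "spin": 0, "gripper": 0.6}
    - {"x": 0, "y": 0, "z": 0, "spin": 0, "gripper": 0.6}
    - {"x": 0, "y": 0, "z": 0, "spin": 0, "gripper": 0.6}
    - {"x": 0, "y": 0, "z": 0, "spin": 0, "gripper": 0.6}
    - {"x": 0, "y": 0, "z": 0, "spin": 0, "gripper": 0.6}

```text
time: 8.3
eef_pos: [0.6465, 0.1795, 0.0438]
tcp_rot: [0.759, 0.651, -0.001, 0.001]
contact_force: [-0.7, -5.4, 5.7]
opening: 0.572
finger_force: 34.6
```

Emit:
step_arm:
  commands:
    - {"x": 0.3, "y": 0, "z": 0, "spin": 0, "gripper": 0.6}
    - {"x": 0.3, "y": 0, "z": 0, "spin": 0, "gripper": 0.6}
    - {"x": 0.3, "y": 0, "z": 0, "spin": 0, "gripper": 0.6}
    - {"x": 0, "y": 0, "z": 0, "spin": 0, "gripper": 0.6}
    - {"x": 0, "y": 0, "z": 0, "spin": 0, "gripper": 0.6}
    - {"x": 0, "y": 0, "z": 0, "spin": 0, "gripper": 0.6}
    - {"x": 0, "y": 0, "z": 0, "spin": 0, "gripper": 0.6}
    - {"x": 0, "y": 0, "z": 0, "spin": 0, "gripper": 0.6}
    - {"x": 0, "y": 0, "z": 0, "spin": 0, "gripper": 0.6}
    - {"x": 0, "y": 0, "z": 0, "spin": 0, "gripper": 0.6}

```text
time: 9.3
eef_pos: [0.6466, 0.1796, 0.0438]
tcp_rot: [0.759, 0.651, -0.001, 0.001]
contact_force: [-1.6, -8.0, 6.5]
opening: 0.579
finger_force: 34.7
```

The stone stopped after 7.5 mm with force rising, so it's home. Release and lift.

Emit:
step_arm:
  commands:
    - {"x": 0, "y": 0, "z": 0, "spin": 0, "gripper": -1}
    - {"x": 0, "y": 0, "z": 0, "spin": 0, "gripper": -1}
    - {"x": 0, "y": 0, "z": 0, "spin": 0, "gripper": -1}
    - {"x": 0, "y": 0, "z": 0, "spin": 0, "gripper": -1}
    - {"x": 0, "y": 0, "z": -10, "spin": 0, "gripper": -1}
    - {"x": 0, "y": 0, "z": -20, "spin": 0, "gripper": -1}
    - {"x": 0, "y": 0, "z": -40, "spin": 0, "gripper": -1}
    - {"x": -30, "y": 0, "z": -40, "spin": 0, "gripper": -1}
    - {"x": -40, "y": 0, "z": -30, "spin": 0, "gripper": -1}
    - {"x": -45, "y": 0, "z": -15, "spin": 0, "gripper": -1}

```text
time: 10.3
eef_pos: [0.6303, 0.0677, 0.2035]
tcp_rot: [0.759, 0.651, 0.003, 0.003]
contact_force: [0.4, -0.2, 0.1]
opening: 1.0
finger_force: 0.0
```

Emit:
step_arm:
  commands:
    - {"x": -45, "y": 0, "z": 0, "spin": 0, "gripper": -1}
    - {"x": -40, "y": 0, "z": 0, "spin": 0, "gripper": -1}
    - {"x": -20, "y": 0, "z": 0, "spin": 7.8, "gripper": -1}
    - {"x": 0, "y": 0, "z": 0, "spin": 7.8, "gripper": -1}
    - {"x": 0, "y": 0, "z": 0, "spin": 7.8, "gripper": -1}
    - {"x": 0, "y": 0, "z": 0, "spin": 7.8, "gripper": -1}
    - {"x": 0, "y": 0, "z": 0, "spin": 7.8, "gripper": -1}
    - {"x": 0, "y": 0, "z": 0, "spin": 7.8, "gripper": -1}
    - {"x": 0, "y": 0, "z": 0, "spin": 7.8, "gripper": -1}
    - {"x": 0, "y": 0, "z": 0, "spin": 0, "gripper": -1}

```text
time: 11.3
eef_pos: [0.6127, -0.0357, 0.1989]
tcp_rot: [0.973, 0.23, 0.0, 0.0]
contact_force: [0.6, 0.1, -0.3]
opening: 1.001
finger_force: 0.0
```

```bash
python3 look.py w5
python3 - <<'E'
from h import *
# full view of the holder from the fixed cameras: stone / board / bar
for n in("top","scene"):
    c=read_camera(n);p=pts(c);np.savez(n+"1.npz",p=p,c=c["color"])
    a=np.radians(-8.9);d=p[...,:2]*1000-[645.4,174.9]
    hx=d@[np.cos(a),np.sin(a)];hy=d@[-np.sin(a),np.cos(a)];z=p[...,2]*1000
    for lab,lo,hi,xr in(("line",20,70,12),):
        m=(abs(hx)<xr)&(abs(hy)<112)&(z>5)
        h,e=np.histogram(hy[m],np.arange(-112,113,4)); 
        print(n,[(int(b),int(np.median(z[m&(hy>=b)&(hy<b+4)]))) for b in e[:-1] if (m&(hy>=b)&(hy<b+4)).any()])
E
```

```text
11.3 [ 0.6127 -0.0357  0.1989] [9.732e-01 2.298e-01 4.000e-04 1.000e-04] [ 0.63  0.12 -0.25] 1.0011414565267605
0.018 [    0     0   205   167 12807] ((642.0839233398438, 149.26055908203125), (165.2766571044922, 139.16436767578125), 81.20445251464844) 0.019767596805893572
0.018 [ 348    0   99   90 3901] ((777.7319946289062, -97.55045318603516), (106.13032531738281, 63.77786636352539), 61.386871337890625) 0.03034905899130949
0.018 [359 147  36  40 222] ((679.1656494140625, -144.34750366210938), (20.9757137298584, 46.78225326538086), 88.40071868896484) 0.024612736551617664
0.018 [ 286  196   20   87 1402] ((563.1870727539062, -118.65162658691406), (107.76443481445312, 22.52364158630371), 26.30270004272461) 0.02548339478080268
0.043 [   0    0  129  108 7310] ((643.973388671875, 169.16526794433594), (110.6808853149414, 50.14659881591797), 81.10697937011719) 0.04759894487669515
0.043 [ 306    0  182  137 4170] ((739.83349609375, -101.12452697753906), (192.14913940429688, 70.13780212402344), 87.44747924804688) 0.04621308270367533
0.043 [ 120   62   46   75 1700] ((633.9842529296875, 89.0
[... 796 characters left out ...]
 (40, 48), (44, 51), (48, 49), (52, 47), (56, 50), (60, 48), (64, 51), (68, 46), (72, 48), (76, 50), (80, 50), (84, 50), (88, 51), (92, 52), (100, 22), (104, 20), (108, 6)]
scene [(-100, 48), (-96, 51), (-92, 51), (-88, 51), (-84, 50), (-80, 34), (-76, 27), (-64, 46), (-60, 49), (-56, 48), (-52, 47), (-48, 48), (-44, 49), (-40, 48), (-36, 48), (-32, 50), (-28, 47), (-24, 48), (-20, 48), (-16, 47), (-12, 46), (-8, 49), (-4, 48), (0, 47), (4, 48), (8, 48), (12, 48), (16, 48), (20, 49), (24, 49), (28, 48), (32, 48), (36, 48), (40, 48), (44, 49), (48, 48), (52, 49), (56, 48), (60, 50), (64, 48), (68, 46), (72, 47), (76, 50), (80, 50), (84, 50), (88, 50), (92, 50), (96, 32), (100, 21), (104, 18)]
```

The wrist fit shows the stone home: its -y end is 47.3 mm from the board edge (48 nominal), and there's no gap at the pad. The slot is about 15–16 mm wide at mid-length. Now to the wedge head.

Emit:
step_arm:
  commands:
    - {"x": -25, "y": 10, "z": 0, "spin": 0.2, "gripper": -1}
    - {"x": -35, "y": 15, "z": 10, "spin": 0, "gripper": -1}
    - {"x": -35, "y": 15, "z": 20, "spin": 0, "gripper": -1}
    - {"x": -28.5, "y": 11.5, "z": 30, "spin": 0, "gripper": -1}
    - {"x": 0, "y": 0, "z": 30, "spin": 0, "gripper": -1}
    - {"x": 0, "y": 0, "z": 30, "spin": 0, "gripper": -1}
    - {"x": 0, "y": 0, "z": 20, "spin": 0, "gripper": -1}
    - {"x": 0, "y": 0, "z": 0, "spin": 0, "gripper": -1}
    - {"x": 0, "y": 0, "z": 0, "spin": 0, "gripper": -1}
    - {"x": 0, "y": 0, "z": 0, "spin": 0, "gripper": -1}
  force: 60

```text
time: 12.45
eef_pos: [0.5261, -0.1374, 0.0599]
tcp_rot: [0.974, 0.228, 0.001, 0.001]
contact_force: [-0.5, 0.3, -0.1]
opening: 1.001
finger_force: 0.0
```

Emit:
step_arm:
  commands:
    - {"x": -1, "y": 0, "z": 20, "spin": 0, "gripper": -1}
    - {"x": 0, "y": 0, "z": 14, "spin": 0, "gripper": -1}
    - {"x": 0, "y": 0, "z": 7, "spin": 0, "gripper": -1}
    - {"x": 0, "y": 0, "z": 0, "spin": 0, "gripper": -0.2}
    - {"x": 0, "y": 0, "z": 0, "spin": 0, "gripper": 0.2}
    - {"x": 0, "y": 0, "z": 0, "spin": 0, "gripper": 0.4}
    - {"x": 0, "y": 0, "z": 0, "spin": 0, "gripper": 1}
    - {"x": 0, "y": 0, "z": 0, "spin": 0, "gripper": 1}
    - {"x": 0, "y": 0, "z": 0, "spin": 0, "gripper": 1}
    - {"x": 0, "y": 0, "z": 0, "spin": 0, "gripper": 1}

```text
time: 13.45
eef_pos: [0.5248, -0.1379, 0.0181]
tcp_rot: [0.974, 0.228, 0.001, 0.001]
contact_force: [-0.0, -0.7, 5.1]
opening: 0.254
finger_force: 60.6
```

Emit:
step_arm:
  commands:
    - {"x": 0, "y": 0, "z": -10, "spin": 0, "gripper": 1}
    - {"x": 0, "y": 0, "z": -25, "spin": 0, "gripper": 1}
    - {"x": 0, "y": 0, "z": -40, "spin": 0, "gripper": 1}
    - {"x": 0, "y": 0, "z": -35, "spin": 0, "gripper": 1}
    - {"x": 0, "y": 0, "z": -10, "spin": 0, "gripper": 1}
    - {"x": 0, "y": 0, "z": 0, "spin": 7, "gripper": 1}
    - {"x": 0, "y": 0, "z": 0, "spin": 7, "gripper": 1}
    - {"x": 0, "y": 0, "z": 0, "spin": 7, "gripper": 1}
    - {"x": 0, "y": 0, "z": 0, "spin": 7, "gripper": 1}
    - {"x": 0, "y": 0, "z": 0, "spin": 7.2, "gripper": 1}

```text
time: 14.45
eef_pos: [0.5219, -0.1363, 0.1343]
tcp_rot: [0.997, -0.08, -0.003, -0.001]
contact_force: [-0.5, -0.9, -4.3]
opening: 0.251
finger_force: 59.5
```

Emit:
step_arm:
  commands:
    - {"x": -2, "y": -20, "z": 0, "spin": 0, "gripper": 1}
    - {"x": -3, "y": -30, "z": 0, "spin": 0, "gripper": 1}
    - {"x": -4, "y": -40, "z": 0, "spin": 0, "gripper": 1}
    - {"x": -4, "y": -40, "z": 0, "spin": 0, "gripper": 1}
    - {"x": -4, "y": -40, "z": 0, "spin": 0, "gripper": 1}
    - {"x": -4, "y": -40, "z": 0, "spin": 0, "gripper": 1}
    - {"x": -3, "y": -30, "z": 0, "spin": 0, "gripper": 1}
    - {"x": -2, "y": -14, "z": 0, "spin": 0, "gripper": 1}
    - {"x": 0, "y": 0, "z": 0, "spin": 0, "gripper": 1}
    - {"x": 0, "y": 0, "z": 0, "spin": 0, "gripper": 1}

```text
time: 15.45
eef_pos: [0.5363, 0.1171, 0.1357]
tcp_rot: [0.997, -0.077, -0.001, 0.0]
contact_force: [0.3, 0.1, -4.1]
opening: 0.247
finger_force: 59.6
```

```bash
cat > w6.py <<'E'
from look import *
s,c,p=look("w6");z=c["z_map"]
t=s["eef_pos"][2]
comps(p,z,.012,.030,300);comps(p,z,.040,.056,300);comps(p,z,t-.006,t+.015,200)
print(2*np.degrees(np.arctan2(s["tcp_rot"][1],s["tcp_rot"][0])))
cv2.imwrite("pics/w6b.png",cv2.resize(c["color"][:,:,::-1],(800,600)))
E
python3 w6.py
```

```text
15.45 [0.5363 0.1171 0.1357] [ 9.97e-01 -7.69e-02 -1.40e-03  5.00e-04] [ 0.32  0.14 -4.13] 0.24664425344254454
0.012 [   0    0  300  155 8077] ((633.2957763671875, 177.98245239257812), (219.73403930664062, 114.71588897705078), 81.2392578125) 0.019677492289268045
0.012 [   30   101   196    54 10041] ((602.2742919921875, 209.39511108398438), (159.10011291503906, 43.76808166503906), 81.13439178466797) 0.019729971932393786
0.012 [   0  234   60   69 2074] ((487.6951599121094, 354.64056396484375), (67.06674194335938, 37.52138137817383), 35.82367706298828) 0.01892387269070215
0.012 [  97  252   60   40 1181] ((463.7636413574219, 253.35507202148438), (47.48093032836914, 35.48217010498047), 53.61157989501953) 0.01890296101653012
0.04 [ 252    3   38  107 2974] ((633.7403564453125, 89.04067993164062), (20.119915008544922, 65.94959259033203), 88.43792724609375) 0.0494899256577228
0.04 [    0     6   234   105 18522] ((644.61328125, 193.90966796875), (156.10433959960938, 66.12677001953125), 77.46372985839844) 0.04768996291003107
0.1297222067524399 [  196    42   110   250 11175] ((575.4512329101562, 106.67530822753906), (48.037567138671875, 107.48041534423828), 71.77384948730469) 0.14286305138246647
-8.823908100324259
```

View pics/w6b.png

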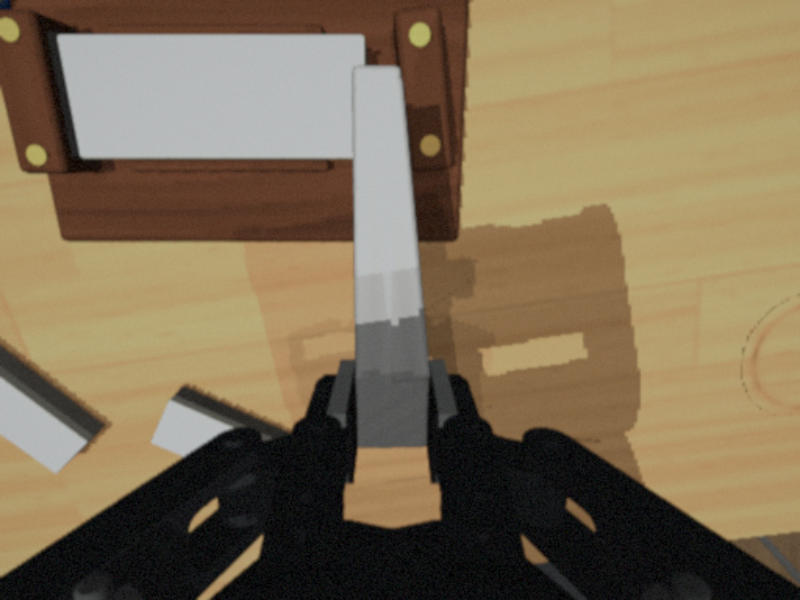

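The wedge is held straight, thin end (378,70) pointing at the slot; the stone spans (60–365, 35–158) and the bar is at (428,90). Now to get the offsets in holder axes.

```bash
cat > off.py <<'E'
from h import *
import sys
D=np.load(sys.argv[1]+".npz");p=D["p"];zt=float(sys.argv[2])
a=np.radians(-8.85);d=p[...,:2]*1000-[645.4,174.8]
hx=d@[np.cos(a),np.sin(a)];hy=d@[-np.sin(a),np.cos(a)];z=p[...,2]*1000
ok=D["z"]>0
def edges(m,xs,w=4):
    for x in xs:
        k=m&(abs(hx-x)<w)
        if k.sum()>20: print(x,k.sum(),np.round(np.percentile(hy[k],[1,3,97,99]),1))
print("stone");m=ok&(z>43)&(z<54)&(hy>-70)&(hy<60);edges(m,[-20,-10,0,10,20]);print(np.percentile(hx[m],[1,99]))
print("bar");m=ok&(z>43)&(z<56)&(hy<-68)&(hy>-105);edges(m,[-24,-12,0,12,24])
print("board");m=ok&(z>15)&(z<24)&(abs(hx)<80)&(hy<-60);print(np.percentile(hx[m],[1,99]),np.percentile(hy[m],[.5,1]))
print("wedge",zt);m=ok&(abs(z-zt)<5)&(hx>-120)&(abs(hy+73)<30);edges(m,range(-100,4,12));print(np.percentile(hx[m],[.5,99.5]),np.median(z[m]))
E
python3 off.py w6 143
```

```text
stone
-20 1952 [-53.7 -51.5  56.6  58.5]
-10 2120 [-54.  -51.5  56.7  58.9]
0 2096 [-54.2 -51.6  56.6  58.7]
10 2262 [-55.6 -53.1  56.7  58.9]
20 2445 [-59.4 -56.9  56.4  58.9]
[-25.13222403  23.87683783]
bar
-24 326 [-99.7 -98.8 -81.1 -80.4]
-12 354 [-97.8 -97.7 -79.6 -78.9]
0 361 [-96.7 -95.8 -78.1 -77.8]
12 403 [-94.9 -94.7 -76.  -75.4]
24 423 [-93.6 -93.  -74.  -73.4]
board
[-68.18949374  44.3599831 ] [-108.33575455 -108.1924472 ]
wedge 143.0
-100 680 [-83.  -82.6 -62.1 -61.6]
-88 1035 [-89.1 -88.1 -56.4 -55.5]
-76 760 [-82.5 -81.9 -62.2 -61.7]
-64 776 [-80.9 -80.5 -62.5 -62. ]
-52 768 [-79.8 -79.3 -62.4 -62.2]
-40 776 [-78.3 -77.9 -62.5 -62.1]
-28 777 [-77.1 -76.9 -62.8 -62.4]
-16 765 [-76.  -75.6 -63.1 -62.7]
-4 414 [-74.4 -74.4 -63.  -62.5]
[-109.78484297   -4.04601371] 142.87502680887545
```

Everything lines up, with about 2 mm clearance to the stone and 3 mm to the bar. Advance 6 mm and lower.

Emit:
step_arm:
  commands:
    - {"x": 3, "y": 0, "z": 5, "spin": 0, "gripper": 1}
    - {"x": 3, "y": 0.5, "z": 10, "spin": -0.4, "gripper": 1}
    - {"x": 0, "y": 0, "z": 12, "spin": 0, "gripper": 1}
    - {"x": 0, "y": 0, "z": 12, "spin": 0, "gripper": 1}
    - {"x": 0, "y": 0, "z": 10, "spin": 0, "gripper": 1}
    - {"x": 0, "y": 0, "z": 10, "spin": 0, "gripper": 1}
    - {"x": 0, "y": 0, "z": 8, "spin": 0, "gripper": 1}
    - {"x": 0, "y": 0, "z": 5, "spin": 0, "gripper": 1}
    - {"x": 0, "y": 0, "z": 3, "spin": 0, "gripper": 1}
    - {"x": 0, "y": 0, "z": 0, "spin": 0, "gripper": 1}

```text
time: 16.5
eef_pos: [0.543, 0.1162, 0.0619]
tcp_rot: [0.997, -0.074, -0.0, 0.0]
contact_force: [-0.1, 0.1, -4.5]
opening: 0.25
finger_force: 59.7
```

Force unchanged at 4.5 N (the wedge's weight), so it's entering freely; bottom at about 0.044. Lower to just above the bed.

Emit:
step_arm:
  commands:
    - {"x": 0, "y": 0, "z": 5, "spin": 0, "gripper": 1}
    - {"x": 0, "y": 0, "z": 5, "spin": 0, "gripper": 1}
    - {"x": 0, "y": 0, "z": 5, "spin": 0, "gripper": 1}
    - {"x": 0, "y": 0, "z": 3, "spin": 0, "gripper": 1}
    - {"x": 0, "y": 0, "z": 2, "spin": 0, "gripper": 1}
    - {"x": 0, "y": 0, "z": 1, "spin": 0, "gripper": 1}
    - {"x": 0, "y": 0, "z": 1, "spin": 0, "gripper": 1}
    - {"x": 0, "y": 0, "z": 0, "spin": 0, "gripper": 1}
    - {"x": 0, "y": 0, "z": 0, "spin": 0, "gripper": 1}
    - {"x": 0, "y": 0, "z": 0, "spin": 0, "gripper": 1}

```text
time: 17.5
eef_pos: [0.5433, 0.1162, 0.0403]
tcp_rot: [0.997, -0.074, 0.0, -0.0]
contact_force: [0.6, 0.0, -3.6]
opening: 0.251
finger_force: 59.7
```

Emit:
step_arm:
  commands:
    - {"x": 0, "y": 0, "z": 0.5, "spin": 0, "gripper": 1}
    - {"x": 0, "y": 0, "z": 0.5, "spin": 0, "gripper": 1}
    - {"x": 0, "y": 0, "z": 0.5, "spin": 0, "gripper": 1}
    - {"x": 0, "y": 0, "z": 0.5, "spin": 0, "gripper": 1}
    - {"x": 0, "y": 0, "z": 0, "spin": 0, "gripper": 1}
    - {"x": 0, "y": 0, "z": 0, "spin": 0, "gripper": 1}
    - {"x": 0, "y": 0, "z": 0, "spin": 0, "gripper": 1}
    - {"x": 0, "y": 0, "z": 0, "spin": 0, "gripper": 1}
    - {"x": 0, "y": 0, "z": 0, "spin": 0, "gripper": 1}
    - {"x": 0, "y": 0, "z": 0, "spin": 0, "gripper": 1}

```text
time: 18.5
eef_pos: [0.5433, 0.1162, 0.0383]
tcp_rot: [0.997, -0.074, 0.0, -0.0]
contact_force: [-0.3, 0.4, -3.1]
opening: 0.25
finger_force: 59.9
```

Emit:
step_arm:
  commands:
    - {"x": 0, "y": 0, "z": 0.3, "spin": 0, "gripper": 1}
    - {"x": 0, "y": 0, "z": 0, "spin": 0, "gripper": 0.3}
    - {"x": 0, "y": 0, "z": 0, "spin": 0, "gripper": 0}
    - {"x": 0, "y": 0, "z": 0, "spin": 0, "gripper": 0}
    - {"x": 0, "y": 0, "z": 0, "spin": 0, "gripper": 0}
    - {"x": 0, "y": 0, "z": 0, "spin": 0, "gripper": 0}
    - {"x": 0, "y": 0, "z": -10, "spin": 0, "gripper": 0}
    - {"x": 0, "y": 0, "z": -25, "spin": 0, "gripper": 0}
    - {"x": 0, "y": 0, "z": -40, "spin": 0, "gripper": 0}
    - {"x": 0, "y": 0, "z": -40, "spin": 0, "gripper": 0}

```text
time: 19.5
eef_pos: [0.5426, 0.1162, 0.1542]
tcp_rot: [0.997, -0.074, -0.001, 0.0]
contact_force: [0.9, 0.3, -0.3]
opening: 0.499
finger_force: 0.0
```

Emit:
step_arm:
  commands:
    - {"x": -20, "y": 0, "z": 0, "spin": 0, "gripper": 1}
    - {"x": -35, "y": 0, "z": 0, "spin": 0, "gripper": 1}
    - {"x": -25, "y": 0, "z": 0, "spin": 0, "gripper": 1}
    - {"x": 0, "y": 0, "z": 0, "spin": 0, "gripper": 1}
    - {"x": 0, "y": 0, "z": 0, "spin": 0, "gripper": 1}
    - {"x": 0, "y": 0, "z": 0, "spin": 0, "gripper": 1}
    - {"x": 0, "y": 0, "z": 0, "spin": 0, "gripper": 1}
    - {"x": 0, "y": 0, "z": 0, "spin": 0, "gripper": 1}
    - {"x": 0, "y": 0, "z": 0, "spin": 0, "gripper": 1}
    - {"x": 0, "y": 0, "z": 0, "spin": 0, "gripper": 1}

```text
time: 20.5
eef_pos: [0.4642, 0.1279, 0.1527]
tcp_rot: [0.997, -0.074, -0.0, 0.0]
contact_force: [0.5, 0.4, 0.1]
opening: -0.002
finger_force: 0.0
```

```bash
python3 look.py w7; python3 off.py w7 46; python3 -c "
import cv2;a=cv2.imread('pics/w7.png');cv2.imwrite('pics/w7b.png',cv2.resize(a,(800,600)))"
```

```text
20.5 [0.4642 0.1279 0.1527] [ 9.973e-01 -7.380e-02 -2.000e-04  0.000e+00] [0.47 0.42 0.1 ] -0.0017473854304428872
0.018 [   24     0   212    65 12612] ((602.3985595703125, 205.20053100585938), (166.83984375, 45.02486801147461), 81.16014099121094) 0.019737372642689294
0.018 [ 259    0   38   65 1928] ((585.2264404296875, 89.37135314941406), (29.411243438720703, 46.3183479309082), 82.757080078125) 0.019598616750351155
0.018 [   0  163   51   65 1608] ((483.6794738769531, 351.471923828125), (56.74067687988281, 36.039058685302734), 34.586856842041016) 0.01914235691984062
0.018 [  93  176  100   70 2871] ((450.76849365234375, 236.62753295898438), (89.46488189697266, 34.87444305419922), 53.033329010009766) 0.019034740902489827
0.043 [ 236    0   30  109 2945] ((567.86669921875, 113.65765380859375), (22.315826416015625, 73.56753540039062), 80.83863830566406) 0.045547405279216385
stone
[-103.1504583  -31.2118613]
bar
board
[-69.14998455 -24.29910678] [-108.35273924 -108.05880863]
wedge 46.0
-100 315 [-82.8 -82.5 -61.8 -61. ]
-88 333 [-83.3 -82.6 -61.2 -61.1]
-76 343 [-82.3 -82.2 -61.3 -61.2]
-64 329 [-81.3 -80.6 -61.4 -61.4]
-52 314 [-79.6 -78.9 -61.5 -61.5]
-40 304 [-78.  -78.  -61.6 -61.6]
-28 135 [-97.4 -96.5 -62.4 -61.7]
[-103.86305403  -30.59680029] 45.542769110509596
```

View pics/w7b.png

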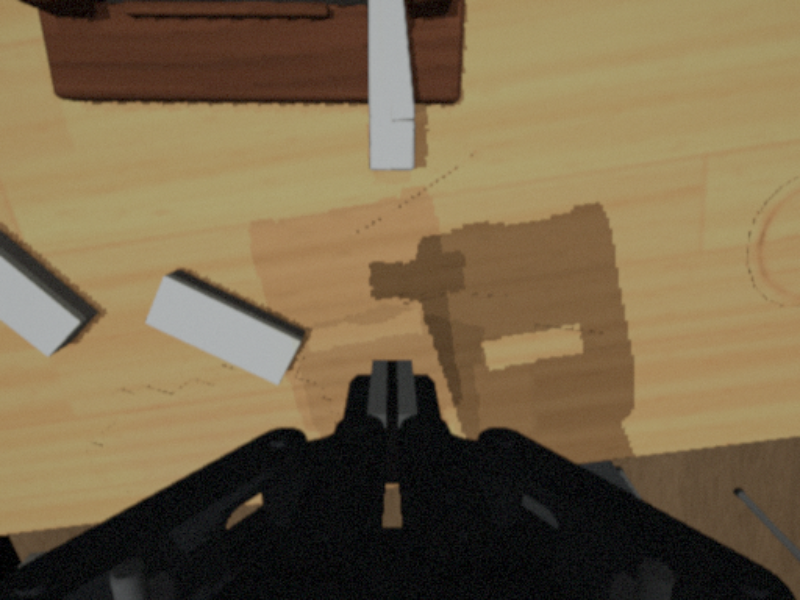

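The wedge lies flat in the slot, tail end at (392,168), tail x ≈ -104 and y ≈ -72 in holder coordinates; fingers are closed below. Going down behind the tail.

Emit:
step_arm:
  commands:
    - {"x": 10, "y": -1, "z": 10, "spin": 0.4, "gripper": 1}
    - {"x": 10, "y": -1, "z": 20, "spin": 0, "gripper": 1}
    - {"x": 10, "y": 0, "z": 30, "spin": 0, "gripper": 1}
    - {"x": 6, "y": 0, "z": 30, "spin": 0, "gripper": 1}
    - {"x": 0, "y": 0, "z": 15, "spin": 0, "gripper": 1}
    - {"x": 0, "y": 0, "z": 8, "spin": 0, "gripper": 1}
    - {"x": 0, "y": 0, "z": 2, "spin": 0, "gripper": 1}
    - {"x": 0, "y": 0, "z": 0, "spin": 0, "gripper": 1}
    - {"x": 0, "y": 0, "z": 0, "spin": 0, "gripper": 1}
    - {"x": 0, "y": 0, "z": 0, "spin": 0, "gripper": 1}

```text
time: 21.55
eef_pos: [0.5007, 0.1246, 0.039]
tcp_rot: [0.997, -0.077, 0.001, -0.0]
contact_force: [0.5, 1.1, 1.1]
opening: -0.002
finger_force: 0.0
```

Emit:
step_arm:
  commands:
    - {"x": 5, "y": 0, "z": 0, "spin": 0, "gripper": 1}
    - {"x": 5, "y": 0, "z": 0, "spin": 0, "gripper": 1}
    - {"x": 4, "y": 0, "z": 0, "spin": 0, "gripper": 1}
    - {"x": 2, "y": 0, "z": 0, "spin": 0, "gripper": 1}
    - {"x": 2, "y": 0, "z": 0, "spin": 0, "gripper": 1}
    - {"x": 2, "y": 0, "z": 0, "spin": 0, "gripper": 1}
    - {"x": 2, "y": 0, "z": 0, "spin": 0, "gripper": 1}
    - {"x": 2, "y": 0, "z": 0, "spin": 0, "gripper": 1}
    - {"x": 2, "y": 0, "z": 0, "spin": 0, "gripper": 1}
    - {"x": 2, "y": 0, "z": 0, "spin": 0, "gripper": 1}

```text
time: 22.55
eef_pos: [0.5272, 0.1202, 0.0376]
tcp_rot: [0.997, -0.077, -0.001, 0.0]
contact_force: [-1.0, 0.7, 0.1]
opening: -0.0
finger_force: 0.8
```

Emit:
step_arm:
  commands:
    - {"x": 1.5, "y": 0, "z": 0, "spin": 0, "gripper": 1}
    - {"x": 1.5, "y": 0, "z": 0, "spin": 0, "gripper": 1}
    - {"x": 1.5, "y": 0, "z": 0, "spin": 0, "gripper": 1}
    - {"x": 1.5, "y": 0, "z": 0, "spin": 0, "gripper": 1}
    - {"x": 1, "y": 0, "z": 0, "spin": 0, "gripper": 1}
    - {"x": 1, "y": 0, "z": 0, "spin": 0, "gripper": 1}
    - {"x": 1, "y": 0, "z": 0, "spin": 0, "gripper": 1}
    - {"x": 1, "y": 0, "z": 0, "spin": 0, "gripper": 1}
    - {"x": 0, "y": 0, "z": 0, "spin": 0, "gripper": 1}
    - {"x": 0, "y": 0, "z": 0, "spin": 0, "gripper": 1}

```text
time: 23.55
eef_pos: [0.5377, 0.1186, 0.038]
tcp_rot: [0.997, -0.077, 0.0, -0.0]
contact_force: [-1.0, 0.4, -0.2]
opening: -0.0
finger_force: 0.4
```

Emit:
step_arm:
  commands:
    - {"x": 1, "y": 0, "z": 0, "spin": 0, "gripper": 1}
    - {"x": 1, "y": 0, "z": 0, "spin": 0, "gripper": 1}
    - {"x": 1, "y": 0, "z": 0, "spin": 0, "gripper": 1}
    - {"x": 1, "y": 0, "z": 0, "spin": 0, "gripper": 1}
    - {"x": 1, "y": 0, "z": 0, "spin": 0, "gripper": 1}
    - {"x": 1, "y": 0, "z": 0, "spin": 0, "gripper": 1}
    - {"x": 0, "y": 0, "z": 0, "spin": 0, "gripper": 1}
    - {"x": 0, "y": 0, "z": 0, "spin": 0, "gripper": 1}
    - {"x": 0, "y": 0, "z": 0, "spin": 0, "gripper": 1}
    - {"x": 0, "y": 0, "z": 0, "spin": 0, "gripper": 1}

```text
time: 24.55
eef_pos: [0.5437, 0.1177, 0.0379]
tcp_rot: [0.997, -0.077, 0.0, -0.0]
contact_force: [-0.2, 0.5, 0.0]
opening: -0.002
finger_force: 0.1
```

Emit:
step_arm:
  commands:
    - {"x": 1, "y": 0, "z": 0, "spin": 0, "gripper": 1}
    - {"x": 1, "y": 0, "z": 0, "spin": 0, "gripper": 1}
    - {"x": 1, "y": 0, "z": 0, "spin": 0, "gripper": 1}
    - {"x": 1, "y": 0, "z": 0, "spin": 0, "gripper": 1}
    - {"x": 0, "y": 0, "z": 0, "spin": 0, "gripper": 1}
    - {"x": 0, "y": 0, "z": 0, "spin": 0, "gripper": 1}
    - {"x": 0, "y": 0, "z": 0, "spin": 0, "gripper": 1}
    - {"x": 0, "y": 0, "z": 0, "spin": 0, "gripper": 1}
    - {"x": 0, "y": 0, "z": 0, "spin": 0, "gripper": 1}
    - {"x": 0, "y": 0, "z": 0, "spin": 0, "gripper": 1}

```text
time: 25.55
eef_pos: [0.5474, 0.1171, 0.0378]
tcp_rot: [0.997, -0.077, 0.0, 0.0]
contact_force: [-1.0, 0.7, -0.0]
opening: 0.002
finger_force: 0.4
```

Emit:
step_arm:
  commands:
    - {"x": 1, "y": 0, "z": 0, "spin": 0, "gripper": 1}
    - {"x": 1, "y": 0, "z": 0, "spin": 0, "gripper": 1}
    - {"x": 1, "y": 0, "z": 0, "spin": 0, "gripper": 1}
    - {"x": 1, "y": 0, "z": 0, "spin": 0, "gripper": 1}
    - {"x": 1, "y": 0, "z": 0, "spin": 0, "gripper": 1}
    - {"x": 0, "y": 0, "z": 0, "spin": 0, "gripper": 1}
    - {"x": 0, "y": 0, "z": 0, "spin": 0, "gripper": 1}
    - {"x": 0, "y": 0, "z": 0, "spin": 0, "gripper": 1}
    - {"x": 0, "y": 0, "z": 0, "spin": 0, "gripper": 1}
    - {"x": 0, "y": 0, "z": 0, "spin": 0, "gripper": 1}

```text
time: 26.55
eef_pos: [0.5509, 0.1167, 0.0375]
tcp_rot: [0.997, -0.077, -0.002, -0.0]
contact_force: [-5.8, 1.8, 3.5]
opening: 0.003
finger_force: 3.1
```

Emit:
step_arm:
  commands:
    - {"x": 1, "y": 0, "z": 0, "spin": 0, "gripper": 1}
    - {"x": 1, "y": 0, "z": 0, "spin": 0, "gripper": 1}
    - {"x": 1, "y": 0, "z": 0, "spin": 0, "gripper": 1}
    - {"x": 1, "y": 0, "z": 0, "spin": 0, "gripper": 1}
    - {"x": 0, "y": 0, "z": 0, "spin": 0, "gripper": 1}
    - {"x": 0, "y": 0, "z": 0, "spin": 0, "gripper": 1}
    - {"x": 0, "y": 0, "z": 0, "spin": 0, "gripper": 1}
    - {"x": 0, "y": 0, "z": 0, "spin": 0, "gripper": 1}
    - {"x": 0, "y": 0, "z": 0, "spin": 0, "gripper": 1}
    - {"x": 0, "y": 0, "z": 0, "spin": 0, "gripper": 1}

```text
time: 27.55
eef_pos: [0.5525, 0.1164, 0.037]
tcp_rot: [0.997, -0.077, -0.005, 0.0]
contact_force: [-11.8, 2.5, 6.8]
opening: 0.001
finger_force: 5.9
```

Emit:
step_arm:
  commands:
    - {"x": 1, "y": 0, "z": -0.3, "spin": 0, "gripper": 1}
    - {"x": 1, "y": 0, "z": -0.3, "spin": 0, "gripper": 1}
    - {"x": 1, "y": 0, "z": -0.3, "spin": 0, "gripper": 1}
    - {"x": 0, "y": 0, "z": 0, "spin": 0, "gripper": 1}
    - {"x": 0, "y": 0, "z": 0, "spin": 0, "gripper": 1}
    - {"x": 0, "y": 0, "z": 0, "spin": 0, "gripper": 1}
    - {"x": 0, "y": 0, "z": 0, "spin": 0, "gripper": 1}
    - {"x": 0, "y": 0, "z": 0, "spin": 0, "gripper": 1}
    - {"x": 0, "y": 0, "z": 0, "spin": 0, "gripper": 1}
    - {"x": 0, "y": 0, "z": 0, "spin": 0, "gripper": 1}

```text
time: 28.55
eef_pos: [0.5533, 0.1164, 0.037]
tcp_rot: [0.997, -0.077, -0.008, 0.0]
contact_force: [-14.4, 4.5, 8.3]
opening: 0.003
finger_force: 8.0
```

Emit:
step_arm:
  commands:
    - {"x": 1, "y": 0, "z": -0.2, "spin": 0, "gripper": 1}
    - {"x": 1, "y": 0, "z": -0.2, "spin": 0, "gripper": 1}
    - {"x": 1, "y": 0, "z": -0.2, "spin": 0, "gripper": 1}
    - {"x": 0, "y": 0, "z": 0, "spin": 0, "gripper": 1}
    - {"x": 0, "y": 0, "z": 0, "spin": 0, "gripper": 1}
    - {"x": 0, "y": 0, "z": 0, "spin": 0, "gripper": 1}
    - {"x": 0, "y": 0, "z": 0, "spin": 0, "gripper": 1}
    - {"x": 0, "y": 0, "z": 0, "spin": 0, "gripper": 1}
    - {"x": 0, "y": 0, "z": 0, "spin": 0, "gripper": 1}
    - {"x": 0, "y": 0, "z": 0, "spin": 0, "gripper": 1}

```text
time: 29.55
eef_pos: [0.554, 0.1164, 0.0371]
tcp_rot: [0.997, -0.077, -0.011, -0.0]
contact_force: [-20.9, 4.6, 11.5]
opening: -0.001
finger_force: 10.6
```

About 21 N along the wedge with hardly any further travel, so it's tight. Back off.

Emit:
step_arm:
  commands:
    - {"x": -3, "y": 0, "z": -0.5, "spin": 0, "gripper": 1}
    - {"x": -3, "y": 0, "z": -0.5, "spin": 0, "gripper": 1}
    - {"x": -3, "y": 0, "z": -0.5, "spin": 0, "gripper": 1}
    - {"x": -5, "y": 0, "z": 0, "spin": 0, "gripper": 1}
    - {"x": -10, "y": 0, "z": 0, "spin": 0, "gripper": 1}
    - {"x": -20, "y": 0, "z": 0, "spin": 0, "gripper": 1}
    - {"x": -20, "y": 0, "z": -10, "spin": 0, "gripper": 1}
    - {"x": 0, "y": 0, "z": -40, "spin": 0, "gripper": 1}
    - {"x": 0, "y": 0, "z": -40, "spin": 0, "gripper": 1}
    - {"x": 0, "y": 0, "z": -20, "spin": 0, "gripper": 1}

```text
time: 30.55
eef_pos: [0.5007, 0.1247, 0.1552]
tcp_rot: [0.997, -0.077, 0.004, -0.0]
contact_force: [0.8, -0.1, 0.1]
opening: -0.002
finger_force: 0.0
```

Emit:
step_arm:
  commands:
    - {"x": 20, "y": 0, "z": -15, "spin": 0, "gripper": 1}
    - {"x": 30, "y": 0, "z": -15, "spin": 0, "gripper": 1}
    - {"x": 20, "y": 0, "z": -10, "spin": 0, "gripper": 1}
    - {"x": 0, "y": 0, "z": 0, "spin": 0, "gripper": 1}
    - {"x": 0, "y": 0, "z": 0, "spin": 0, "gripper": 1}
    - {"x": 0, "y": 0, "z": 0, "spin": 0, "gripper": 1}
    - {"x": 0, "y": 0, "z": 0, "spin": 0, "gripper": 1}
    - {"x": 0, "y": 0, "z": 0, "spin": 0, "gripper": 1}
    - {"x": 0, "y": 0, "z": 0, "spin": 0, "gripper": 1}
    - {"x": 0, "y": 0, "z": 0, "spin": 0, "gripper": 1}

```text
time: 31.55
eef_pos: [0.5679, 0.1139, 0.1907]
tcp_rot: [0.997, -0.077, -0.0, 0.0]
contact_force: [0.6, -0.8, -0.2]
opening: 0.0
finger_force: 0.0
```

```bash
python3 look.py w8 >/dev/null; python3 off.py w8 46; python3 -c "
from plant import *
s=get_state();print(s['eef_pos'],s['contact_force'],s['time'])"
```

```text
stone
-20 1262 [-68.3 -65.5  56.1  58.5]
-10 1284 [-68.3 -65.6  56.   58.6]
0 1424 [-68.3 -65.6  55.9  58.5]
10 1316 [-68.4 -65.7  56.1  58.8]
20 1337 [-68.4 -65.8  56.3  58.9]
[-61.8855073   29.87710873]
bar
-24 297 [-99.6 -98.5 -69.2 -68.3]
-12 308 [-97.4 -97.2 -69.2 -68.3]
0 293 [-96.1 -96.  -68.4 -68.3]
12 306 [-94.9 -93.9 -68.5 -68.4]
24 285 [-93.7 -92.7 -68.9 -68.4]
board
[-67.27190368  76.78572037] [-309.13476196 -306.86323761]
wedge 46.0
-64 181 [-81.8 -81.7 -60.4 -60.4]
-52 199 [-81.6 -81.6 -60.6 -60.5]
-40 186 [-81.5 -80.6 -60.7 -60.6]
-28 339 [-99.2 -97.9 -61.7 -60.8]
-16 533 [-98.4 -96.5 -44.7 -43.7]
-4 542 [-96.2 -95.2 -44.8 -43.2]
[-69.94884538  34.79943132] 46.92880944363892
[0.56797669 0.11393576 0.19082059] [-0.50009907 -0.98803421  0.03011388] 31.6
```

The wedge lies flat, against stone and bar, tail at about x = -70. The robot is clear. Handing in.

```bash
python3 -c "
from plant import *
print(sign_off())"
```

```text
the job is handed in; nothing more can be done
None
```

The stone is home against the end stop, the wedge is pressed in to about 21 N and held with the arm clear, and I handed the job in at about 32 s; the hand-in returned no verdict.

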